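# Unlock the specimen clamp and hold its jaw open

### The arm

A 7-joint arm with a two-finger parallel gripper is mounted at the origin on the work surface. World frame = base frame: x ahead of the robot, y to its left, z up, the work surface at z = 0. Lengths are in m, angles in rad, forces in N, time in s.
With the tool pointing down it reaches from about 0.4 to 0.85 m from the base axis. Payload 4.5 kg.
Tool frame: the origin (TCP) lies where the fingers leave the gripper's body, on its centre line; the fingertips stand 64 mm ahead of it and the grasp point (between the pads) lies 45 mm ahead of it; z points along the fingers, y is the line along which they close (so a half turn about z gives the same grasp; the last joint's range is limited). The gripper opens to 88 mm and grips with 3 to 60 N. Pads are 18 mm wide; open, the fingers measure 123 mm over their backs; the gripper's body (75 mm by 187 mm) begins 45 mm behind the grasp point.
Start: joints at [1.218, 0.689, -0.195, 1.565, 0.157, 0.902, -0.215], TCP at [0.236, -0.579, 0.303] pointing down, gripper open.
Joint ranges: [-3.01, 3.01], [-0.46, 2.08], [-1.47, 1.51], [0.13, 2.56], [-1, 4.14], [0.04, 2.09], [-2.66, 2.66]. Speed limits (rad/s): [2.57, 2.57, 3.14, 3.14, 3.14, 3.14, 3.14].

### API

Orientations are given as a unit quaternion [x, y, z, w].
In Python, from plant import r gives the robot as it stands.
- The arm moves only by the tool play_rows, never from a script. Its arguments are lists of equal length, an entry for each row: "translation": the shift along the tool's x, y, z in m, a list of three; "delta_rot": the turn, a rotation vector about the tool's x, y, z in degrees, a list of three; "grip": the opening, from -1 (shut) to 1 (fully open). In form: {"translation": [[x, y, z], ...], "delta_rot": [[rx, ry, rz], ...], "grip": [grip, ...]}. A call has 1 to 20 rows; each row shifts and turns the commanded pose from where the row before left it, along the tool's axes as they then stand; what a row does not reach is not made up. A row lasts 1/8 s, in which the tool goes at most 62.5 mm and 10.7 degrees, less where a joint would pass 70% of its speed; a pose out of reach is approached as far as the arm can. A call with a gripper value outside its range is refused whole. The fingers move at their own pace and stop on an object; "squeeze" is the grip in N (left out, the last holds). Time passes only in rows, so rows that do not move let the fingers close. It gives the time, the measured TCP pose, the force, the opening and the grip force at its end, in the units of the state.
- r.get_state(): the state, without advancing time (a new reading comes with each control period).
- r.snapshot(name): name is "side" or "top"; returns the picture (420x560x3 uint8, blue, green, red); there is no depth.
- r.get_calibration(name): a dict with "intrinsics" (3x3 intrinsics, pixels), "eye" and "rotation" of the camera in the world. Camera axes: x right, y up, looking along -z (the intrinsics and any distortion apply to the point x, -y, -z); pixel columns grow to the right and rows downward; lengths in m; the calibration is good to about 2 mm. A picture is of the moment at which its call begins. get_calibration takes no time and is no camera call.
- r.finish_job(): hands the job in; it is judged then, once.
Trained networks look in the newest picture that a camera, given by its name, has taken for a name from the list of things; names that differ only in an ending like _2 or _b are one class to them, and where a whole thing is asked for, a point or a joint stands for the part that bears it (a point fixed in the world has none). Each returns a list of dicts, best first, with "confidence" (0 to 1); they miss things now and then, are a little off and sometimes report something else, mostly with a low value. They report only what shows in the picture. A call takes as long as a camera call.
- r.look_for(camera, target): "point" ([x, y, z] in m, in world coordinates, good to about 4 mm: the middle of the surface that is visible of it).
- r.silhouettes(camera, target): "pixels" (420x560 bool, what is visible of it).
The state is a dict: "clock": time; "q": joint angles; "qd": joint speeds; "joint_torque": joint torques, N m; "tool_pos": TCP position; "eef_rot": TCP orientation; "contact_force": force on the tool from outside, world axes, zero at the start; "moment": the same for the moment, N m; "opening": opening from 0.0 (shut) to 1.0 (fully open); "finger_force": force on a finger pad.
Only numpy, scipy, OpenCV 4.12 (cv2) and the standard library are available. Lean on these libraries where they do the work, as an engineer would, in place of code of your own. Each camera call takes 0.05 s, during which the arm holds its last target. There are 200 camera calls.

### The job

On the specimen clamp in the white tray, turn the black lock knob clockwise until it clicks past its detent into the unlocked notch, and let it go. Then, with the fingertips, push the sprung steel release lever down until it is level, its top flush with the tops of the two index posts beside it, never pressing it before it is unlocked and never running it down near its bottom stop; finish while still holding it level, so that the jaw stays open for the next block. Leave the jar, the slide rack and the wax block where they are.

Things in the scene. Friction and masses are not known exactly. Their poses are not given: they have to be found in the camera images.
- clamp_head: Specimen clamp, fixed: white drip tray 300 x 270 mm (12 mm rim) with a black pedestal and steel vice jaw, 101 mm high. Origin on the bench, on the tray's middle line, 20 mm to +x of its centre; z up, x runs from the lever towards the jaw. The knob's axis is at (15, -70) mm, the release lever sticks out towards -x along y = 30 mm.
- index_posts (a point): Point midway between the flat tops of the two upright steel index posts, 82 mm above the bench, with the clamp head's axes. The posts are 8 mm thick and stand 30 mm either side of it along y, one on each side of the lever pad.
- knob_top (a point): Middle of the top of the black lock knob, on its upright axis, 132 mm above the bench. The grip is a bar 48 mm long (this point's x), 14 mm wide (its y), 32 mm tall, on a 44 mm bare-metal disc whose top is 32 mm below this point. The axes turn with the knob. Locked, the bar lies along the clamp head's x.
- lock_knob (a joint): Angle of the lock knob, rad: 0 locked, grows clockwise seen from above to 1.2, unlocked; a stop at each end. A sprung over-centre detent holds it at either end: it resists with up to 0.15 N m at first, less towards dead centre at 0.6, and beyond that it snaps on by itself to 1.2 and stays there when let go.
- lever_pad (a point): Middle of the top face of the flat pad (40 mm along the lever, 32 mm wide) ending the steel release lever; nothing above it. The hinge axis lies along the clamp head's y, 72 mm from this point towards the jaw, 82 mm above the bench. At rest the lever slopes up 0.26 rad and this point is 100.5 mm above the bench; level 82 mm; at the bottom stop 68 mm.
- release_lever (a joint): Angle the lever has been pressed down, rad: 0 at rest, 0.26 level, 0.46 at the bottom stop. A spring pushes it up: at the pad about 3 N to start it, 8 N when level, 12 N at the stop; it springs back when let go. The jaw opens 30 mm per rad with it.
- jar: Bystander: closed round jar, 60 mm diameter, 85 mm tall, standing on the bench; origin at the centre of its underside.
- slide_rack: Bystander: open steel slatted rack, 85 x 60 x 45 mm, on the bench; origin at the centre of its underside.
- wax_block: Bystander: pink wax block on a white cassette, 40 x 28 x 16 mm, on the bench; origin at the centre of its underside.

How it is judged:
On the way, in this order (a step that is already met when the one before it is completed fails the run):
1. the lock knob has clicked past its detent into the unlocked notch and the fingers have let it go (value of joint lock_knob above 1 rad and contact force between the fingers and lock_knob below 0.1 N), for 0.2 s.
2. the release lever is pressed level by the fingers (value of joint release_lever between 0.19 and 0.33 rad and contact force between the fingers and release_lever above 3 N), for 0.3 s.
At the end, for the whole second after the job is handed in: The lock knob stands in its unlocked notch (above 1.0 rad), and the fingers are pressing on the release lever with more than 3 N and holding it still within 0.07 rad (about 5 mm at the pad) of level (0.19 to 0.33 rad); jar, slide rack and wax block are within 30 mm of where they were (all of step 2 and value of joint lock_knob above 1 rad and velocity of joint release_lever between -0.1 and 0.1 rad/s and distance of each of jar, slide_rack, wax_block from where it was at the start of the episode below 0.03 m); the arm keeps its last pose, push and grip.
It fails at once if the lever is pressed by more than 0.1 rad (7 mm) while the knob is still locked (value of joint release_lever above 0.1 rad and value of joint lock_knob below 0.8 rad).
It fails at once if the lever is run down near its bottom stop (beyond 0.42 rad) (value of joint release_lever above 0.42 rad).
It fails at once if a bystander is moved by more than 30 mm or tipped (distance of any of jar, slide_rack, wax_block from where it was at the start of the episode above 0.03 m or angle between any of jar, slide_rack, wax_block's own z axis and vertical above 0.5 rad).
It also fails if it takes over 45 s, if anything falls off the work surface, if the arm or the gripper's body presses on something with over 40 N, if the wrist force passes 120 N, or if a joint passes its speed limit or range.

## Working session

There is one attempt and no reset: what is moved stays moved. The work goes in short steps, Python scripts to look and compute and a tool call to move; the robot and the scene stay as the last step left them, time stands still between calls to the robot, and variables do not carry over. Pictures are saved under pics/ and viewed, at most 10 in all, crops included, and the job is handed in when it is done.

Besides the shell and the picture viewer there is one more tool, called in YAML: its name, and indented under it one key for each argument. play_rows: Moves the arm, as the interface text tells. Its arguments: {"type":"object","properties":{"translation":{"type":"array","items":{"type":"array","items":{"type":"number"}}},"delta_rot":{"type":"array","items":{"type":"array","items":{"type":"number"}}},"grip":{"type":"array","items":{"type":"number"}},"squeeze":{"type":"number"}},"required":["translation","delta_rot","grip"]}

```bash
mkdir -p pics
cat > h.py <<'E'
import numpy as np, cv2
from plant import r
from scipy.spatial.transform import Rotation as R
def cal(n):
    c=r.get_calibration(n); return np.array(c["intrinsics"]),np.array(c["eye"]),np.array(c["rotation"]),c
def ray(n,u,v):
    K,e,Rm,_=cal(n)
    d=np.linalg.inv(K)@[u,v,1]; return e,Rm@np.array([d[0],-d[1],-d[2]])
def atz(n,u,v,z):
    e,d=ray(n,u,v); return e+d*(z-e[2])/d[2]
def proj(n,p):
    K,e,Rm,_=cal(n); q=Rm.T@(np.array(p)-e); q=K@[q[0],-q[1],-q[2]]; return q[:2]/q[2]
E
python3 - <<'E'
from h import *
for n in("side","top"):
    cv2.imwrite(f"pics/{n}0.png",r.snapshot(n)); print(n,{k:np.round(v,3) if not isinstance(v,str) else v for k,v in cal(n)[3].items()})
    for t in("clamp_head","lock_knob","knob_top","lever_pad","release_lever","index_posts","jar","slide_rack","wax_block"):
        try: print(t,[(np.round(d["point"],3),round(d["confidence"],2)) for d in r.look_for(n,t)[:2]])
        except Exception as x: print(t,x)
print(r.get_state())
E
```

```text
side {'intrinsics': array([[458.235,   0.   , 272.829],
       [  0.   , 458.235, 204.614],
       [  0.   ,   0.   ,   1.   ]]), 'eye': array([-0.063,  0.619,  0.694]), 'rotation': array([-0.186,  0.423,  0.808, -0.366])}
clamp_head [(array([ 0.585, -0.096,  0.004]), 0.68), (array([ 0.638, -0.195,  0.111]), 0.54)]
lock_knob [(array([ 0.638, -0.199,  0.112]), 0.65), (array([ 0.582, -0.101,  0.006]), 0.5)]
knob_top [(array([ 0.637, -0.194,  0.112]), 0.74)]
lever_pad [(array([ 0.527, -0.109,  0.097]), 0.71)]
release_lever [(array([ 0.521, -0.112,  0.093]), 0.78)]
index_posts [(array([ 0.582, -0.099,  0.004]), 0.7)]
jar [(array([ 0.535, -0.33 ,  0.056]), 0.86)]
slide_rack [(array([0.619, 0.101, 0.024]), 0.96)]
wax_block []
top {'intrinsics': array([[490.537,   0.   , 281.762],
       [  0.   , 490.537, 203.932],
       [  0.   ,   0.   ,   1.   ]]), 'eye': array([0.453, 0.021, 0.987]), 'rotation': array([-0.057,  0.052,  0.715, -0.695])}
clamp_head [(array([ 0.594, -0.134, -0.001]), 0.73)]
lock_knob [(array([ 0.641, -0.198,  0.116]), 0.98), (array([ 0.547, -0.339,  0.086]), 0.44)]
knob_
[... 361 characters left out ...]
k': 1.0, 'q': array([ 1.21781474,  0.68910168, -0.19462694,  1.56530054,  0.15726939,
        0.90250683, -0.21508251]), 'qd': array([ 0.00034622,  0.00057656, -0.00095804,  0.00139986,  0.0006524 ,
        0.00051355, -0.00206427]), 'joint_torque': array([ 9.18894075e-04, -5.27499747e+01, -1.26692299e+00, -1.53747976e+01,
       -5.18468663e-02, -7.76447778e-04,  3.57282852e-05]), 'tool_pos': array([ 0.23580246, -0.57882631,  0.3027422 ]), 'eef_rot': array([9.81354197e-01, 1.92208060e-01, 3.08689422e-05, 2.56540527e-05]), 'contact_force': array([0.21178009, 0.03036897, 0.25297996]), 'moment': array([-0.04966028, -0.04639852,  0.02132541]), 'finger_force': 0.0, 'opening': 0.9966283268230428}
```

View pics/top0.png

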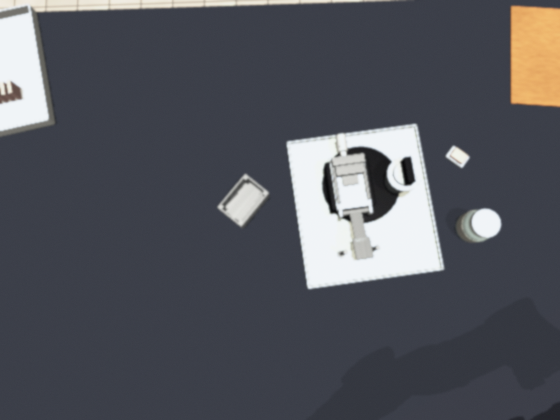

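View pics/side0.png

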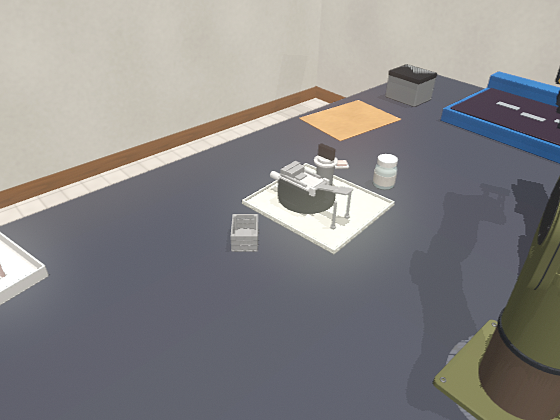

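Both pictures show the scene clearly. In the top view the tray corners are near (287,142), (417,125), (443,269) and (309,288). The black knob bar is near (408,170), the lever pad near (363,248), and the posts near (341,253) and (375,247).

```bash
sed -i 's/np.array(c\["rotation"\]),c/R.from_quat(c["rotation"]).as_matrix(),c/' h.py
python3 - <<'E'
from h import *
from scipy.optimize import least_squares
C=[(287,142),(417,125),(443,269),(309,288)]
W=np.array([atz("top",*c,.012) for c in C]); print(W.round(4))
for a,b in((0,1),(1,2),(2,3),(3,0)): print(np.linalg.norm(W[a]-W[b]).round(4))
# clamp frame: tray centre at x=-20mm ; corners order: (+x,+y),(+x,-y),(-x,-y),(-x,+y)
L=np.array([(.13,.135),(.13,-.135),(-.17,-.135),(-.17,.135)])
f=lambda p:(L@np.array([[np.cos(p[2]),np.sin(p[2])],[-np.sin(p[2]),np.cos(p[2])]])+p[:2]-W[:,:2]).ravel()
s=least_squares(f,[.6,-.13,.1]); p=s.x; print(p.round(4),s.fun.round(4))
def w(x,y,z):
    c,q=np.cos(p[2]),np.sin(p[2]); return np.array([p[0]+c*x-q*y,p[1]+q*x+c*y,z])
print("knob",w(.015,-.07,.132))
for n in("side","top"):
    print(n,"knob px",proj(n,w(.015,-.07,.132)).round(1))
    im=cv2.imread(f"pics/{n}0.png")
    for t in("knob_top","lever_pad"):
        r.snapshot(n); m=r.silhouettes(n,t)
        if m:
            yx=np.argwhere(m[0]["pixels"]); c=yx.mean(0)[::-1]; print(t,c.round(1),yx.min(0),yx.max(0),len(yx),[atz(n,*c,z).round(4) for z in(.1,.132)])
    u,v=proj(n,w(-.02,0,.09)).astype(int); x0,y0=u-70,v-65
    cv2.imwrite(f"pics/{n}c.png",cv2.resize(im[y0:y0+130,x0:x0+140],None,fx=5,fy=4.6,interpolation=cv2.INTER_CUBIC)); print(x0,y0)
E
```

```text
[[ 0.7336  0.0106  0.012 ]
 [ 0.7615 -0.2579  0.012 ]
 [ 0.4666 -0.2881  0.012 ]
 [ 0.4372 -0.0236  0.012 ]]
0.27
0.2965
0.2661
0.2984
[ 0.6196 -0.1376  0.1079] [ 0.0007 -0.      0.0019  0.0001 -0.0015 -0.002  -0.0011  0.0019]
knob [ 0.64206221 -0.20557347  0.132     ]
side knob px [327.1 146.1]
knob_top [325.3 153.8] [144 318] [163 334] 278 [array([ 0.655 , -0.2159,  0.1   ]), array([ 0.6163, -0.171 ,  0.132 ])]
lever_pad [335.  188.8] [184 317] [194 352] 226 [array([ 0.521 , -0.1061,  0.1   ]), array([ 0.4895, -0.067 ,  0.132 ])]
250 109
top knob px [410.1 169.4]
lever_pad [360.  236.7] [211 350] [258 372] 701 [array([ 0.5274, -0.1152,  0.1   ]), array([ 0.5247, -0.1103,  0.132 ])]
300 132
```

View pics/topc.png

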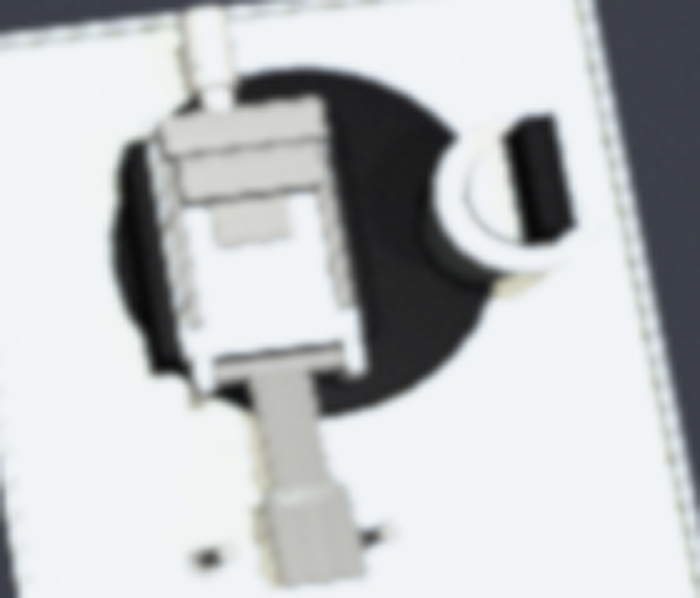

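```bash
cat >> h.py <<'E'
P=np.array([.6196,-.1376]); YAW=.1079
def w(x,y,z):
    c,q=np.cos(YAW),np.sin(YAW); return np.array([P[0]+c*x-q*y,P[1]+q*x+c*y,z])
def inv(p): return R.from_euler("z",-YAW).apply(np.array(p)-[*P,0])
def delta(t):
    s=r.get_state(); Rm=R.from_quat(s["eef_rot"]); x=Rm.as_matrix()[:,0]
    return (Rm.inv().apply(np.array(t)-s["tool_pos"])*1000).round(1), "yaw_x",np.arctan2(x[1],x[0]).round(4),"tilt",Rm.as_matrix()[:,2].round(4)
E
python3 - <<'E'
from h import *
print("pad",inv(atz("top",362.6,248.7,.1005)),"postL",inv(atz("top",341.4,253.3,.06)),inv(atz("top",341.4,253.3,.012)))
print([inv(p) for p in([.527,-.109,.097],[.523,-.117,.095])])
t=w(.015,-.07,.24); print(t,delta(t))
E
```

```text
pad [-0.11128047  0.03114187  0.1005    ] postL [-0.11266256  0.06540117  0.06      ] [-0.11078576  0.05971482  0.012     ]
[array([-0.08898152,  0.03840584,  0.097     ]), array([-0.09381979,  0.03088313,  0.095     ])]
[ 0.64205112 -0.20557755  0.24      ] (array([ 517.1, -192.5,   62.7]), 'yaw_x', np.float64(0.3868), 'tilt', array([ 0.e+00, -1.e-04, -1.e+00]))
```

View pics/sidec.png

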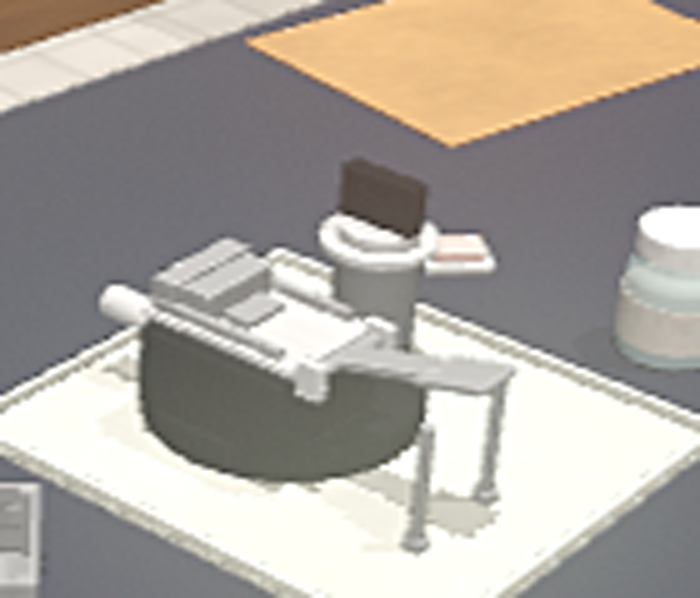

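The side crop shows the knob bar's top centre near (386,178). That is within about 2 px of its predicted position. The left post's top is near (425,430).

play_rows:
  translation:
    - [0.032,-0.012,0.002]
    - [0.032,-0.012,0.002]
    - [0.032,-0.012,0.002]
    - [0.032,-0.012,0.002]
    - [0.032,-0.012,0.002]
    - [0.032,-0.012,0.002]
    - [0.032,-0.012,0.002]
    - [0.032,-0.012,0.002]
    - [0.032,-0.012,0.002]
    - [0.032,-0.012,0.002]
    - [0.032,-0.012,0.002]
    - [0.032,-0.012,0.002]
    - [0.032,-0.012,0.002]
    - [0.032,-0.012,0.002]
    - [0.032,-0.012,0.002]
    - [0.032,-0.012,0.002]
    - [0,0,0]
    - [0,0,0]
    - [0,0,0]
    - [0,0,0]
  delta_rot:
    - [0,0,0]
    - [0,0,0]
    - [0,0,0]
    - [0,0,0]
    - [0,0,0]
    - [0,0,0]
    - [0,0,0]
    - [0,0,0]
    - [0,0,0]
    - [0,0,0]
    - [0,0,0]
    - [0,0,0]
    - [0,0,0]
    - [0,0,0]
    - [0,0,0]
    - [0,0,0]
    - [0,0,4]
    - [0,0,4]
    - [0,0,4]
    - [0,0,4]
  grip: [1,1,1,1,1,1,0,0,0,0,0,0,0,0,0,0,0,0,0,0]
  squeeze: 25

```text
clock: 3.9
tool_pos: [0.6376, -0.2078, 0.2706]
eef_rot: [0.999, 0.053, -0.0, -0.0]
contact_force: [-0.3, -0.1, -1.4]
opening: 0.501
finger_force: 0.0
```

Run:
```python
from h import *
s=r.get_state(); print(s["clock"],s["q"].round(3),s["tool_pos"].round(4),s["opening"])
print(delta(w(.015,-.07,.17)))
print("post", inv(atz("side",335,202.5,.082)))
```

```text
3.9 [ 0.267  0.784 -0.041  1.451  0.037  0.907 -1.25 ] [ 0.6376 -0.2078  0.2706] 0.5012462271447573
(array([  4.7,  -1.7, 100.6]), 'yaw_x', np.float64(0.1054), 'tilt', array([-1.e-04,  0.e+00, -1.e+00]))
post [-0.11443573  0.06657301  0.082     ]
```

play_rows:
  translation:
    - [0.005,-0.002,0.01]
    - [0,0,0.012]
    - [0,0,0.012]
    - [0,0,0.012]
    - [0,0,0.012]
    - [0,0,0.012]
    - [0,0,0.012]
    - [0,0,0.01]
    - [0,0,0.008]
    - [0,0,0]
    - [0,0,0]
  delta_rot:
    - [0,0,0]
    - [0,0,0]
    - [0,0,0]
    - [0,0,0]
    - [0,0,0]
    - [0,0,0]
    - [0,0,0]
    - [0,0,0]
    - [0,0,0]
    - [0,0,0]
    - [0,0,0]
  grip: [0,0,0,0,0,0,0,0,0,0,0]

```text
clock: 5.28
tool_pos: [0.6426, -0.2054, 0.1711]
eef_rot: [0.999, 0.054, 0.0, 0.0]
contact_force: [-0.2, -0.4, 0.1]
opening: 0.497
finger_force: 0.0
```

Run:
```python
from h import *
print(delta(w(.015,-.07,.17)),r.get_state()["contact_force"])
a=[]
for n,p in(("top",(410,180)),("side",(327,150))):
    im=r.snapshot(n); a.append(cv2.resize(im[p[1]-50:p[1]+50,p[0]-65:p[0]+65],(400,308),interpolation=cv2.INTER_CUBIC))
cv2.imwrite("pics/g1.png",np.hstack(a))
```

```text
(array([-0.6,  0.1,  1.1]), 'yaw_x', np.float64(0.1076), 'tilt', array([ 8.e-04, -3.e-04, -1.e+00])) [-0.20233294 -0.43095527  0.06402362]
```

View pics/g1.png

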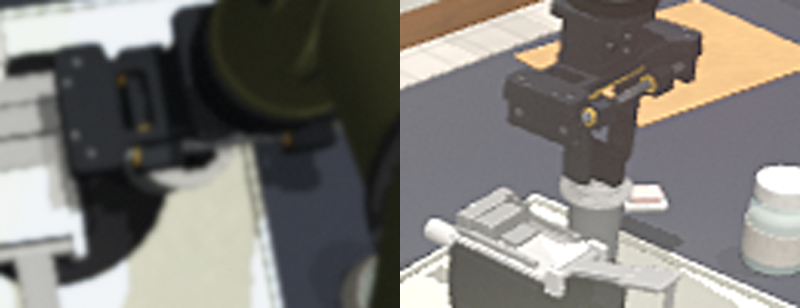

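The side crop (right half) shows the fingers on both sides of the bar, just above the disc, so I'll close them.

play_rows:
  translation:
    - [0,0,0]
    - [0,0,0]
    - [0,0,0]
    - [0,0,0]
    - [0,0,0]
    - [0,0,0]
  delta_rot:
    - [0,0,0]
    - [0,0,0]
    - [0,0,0]
    - [0,0,0]
    - [0,0,0]
    - [0,0,0]
  grip: [-1,-1,-1,-1,-1,-1]
  squeeze: 25

```text
clock: 6.12
tool_pos: [0.6423, -0.2056, 0.1708]
eef_rot: [0.999, 0.054, 0.0, 0.0]
contact_force: [-0.0, -0.2, 0.5]
opening: 0.154
finger_force: 25.0
```

Opening 0.154 is about 13.6 mm, which matches the 14 mm bar. Turning clockwise.

play_rows:
  translation:
    - [0,0,0]
    - [0,0,0]
    - [0,0,0]
    - [0,0,0]
    - [0,0,0]
    - [0,0,0]
    - [0,0,0]
    - [0,0,0]
    - [0,0,0]
    - [0,0,0]
  delta_rot:
    - [0,0,5]
    - [0,0,5]
    - [0,0,5]
    - [0,0,5]
    - [0,0,5]
    - [0,0,5]
    - [0,0,5]
    - [0,0,5]
    - [0,0,5]
    - [0,0,5]
  grip: [-1,-1,-1,-1,-1,-1,-1,-1,-1,-1]

```text
clock: 7.38
tool_pos: [0.6424, -0.2053, 0.1708]
eef_rot: [0.927, -0.375, 0.0, 0.0]
contact_force: [-0.8, -0.3, 0.7]
opening: 0.158
finger_force: 25.0
```

Run:
```python
from h import *
s=r.get_state(); print(delta(w(.015,-.07,.17)),s["contact_force"].round(2),s["moment"].round(3),s["q"].round(3))
```

```text
(array([-0.1,  0.4,  0.8]), 'yaw_x', np.float64(-0.7679), 'tilt', array([ 3.e-04, -2.e-04, -1.e+00])) [-0.78 -0.32  0.71] [-0.128  0.032 -0.073] [ 0.141  0.924  0.197  1.516 -0.237  0.725 -1.899]
```

play_rows:
  translation:
    - [0,0,0]
    - [0,0,0]
    - [0,0,0]
    - [0,0,0]
    - [0,0,0]
    - [0,0,0]
    - [0,0,0]
    - [0,0,0]
    - [0,0,0]
    - [0,0,-0.005]
  delta_rot:
    - [0,0,5]
    - [0,0,5]
    - [0,0,5]
    - [0,0,3]
    - [0,0,0]
    - [0,0,0]
    - [0,0,0]
    - [0,0,0]
    - [0,0,0]
    - [0,0,0]
  grip: [-1,-1,-1,-1,-1,0,0,0,0,0]

```text
clock: 8.62
tool_pos: [0.642, -0.2052, 0.1755]
eef_rot: [0.858, -0.514, -0.0, 0.0]
contact_force: [-0.7, 0.1, 0.1]
opening: 0.502
finger_force: 0.0
```

play_rows:
  translation:
    - [0,0,-0.012]
    - [0,0,-0.015]
    - [0,0,-0.015]
    - [0,0,-0.015]
    - [0,0,-0.015]
    - [0,0,-0.015]
    - [0,0,-0.01]
    - [0,0,0]
  delta_rot:
    - [0,0,0]
    - [0,0,0]
    - [0,0,0]
    - [0,0,0]
    - [0,0,0]
    - [0,0,0]
    - [0,0,0]
    - [0,0,0]
  grip: [0,0,0,0,0,0,0,0]

```text
clock: 9.62
tool_pos: [0.6426, -0.2055, 0.2736]
eef_rot: [0.858, -0.514, 0.001, -0.0]
contact_force: [1.1, -0.3, -0.1]
opening: 0.497
finger_force: 0.0
```

play_rows:
  translation:
    - [0,0,0]
    - [0,0,0]
    - [0,0,0]
    - [0,0,0]
    - [0,0,0]
    - [0,0,0]
    - [0,0,0]
    - [0,0,0]
    - [0,0,0]
    - [0,0,0]
    - [0,0,0]
    - [0,0,0]
  delta_rot:
    - [0,0,-6]
    - [0,0,-6]
    - [0,0,-6]
    - [0,0,-6]
    - [0,0,-6]
    - [0,0,-6]
    - [0,0,-6]
    - [0,0,-6]
    - [0,0,-6]
    - [0,0,-6]
    - [0,0,-6]
    - [0,0,-3]
  grip: [-1,-1,-1,-1,-1,-1,-1,-1,-1,-1,-1,-1]

```text
clock: 11.12
tool_pos: [0.6418, -0.2053, 0.2719]
eef_rot: [0.998, 0.063, -0.001, -0.0]
contact_force: [0.2, 0.7, -0.5]
opening: 0.005
finger_force: 0.0
```

Run:
```python
from h import *
s=r.get_state(); print(s["clock"],delta(w(-.112,.031,.18)),s["contact_force"].round(2),s["opening"],s["q"].round(3))
cv2.imwrite("pics/s2.png",cv2.resize(r.snapshot("side")[90:250,230:410],None,fx=3.5,fy=3.5))
```

```text
11.125 (array([-124.7, -103.1,   92.1]), 'yaw_x', np.float64(0.127), 'tilt', array([-1.6e-03,  5.0e-04, -1.0e+00])) [ 0.23  0.69 -0.51] 0.005400182884000821 [ 0.248  0.788 -0.014  1.438  0.012  0.917 -1.213]
```

View pics/s2.png

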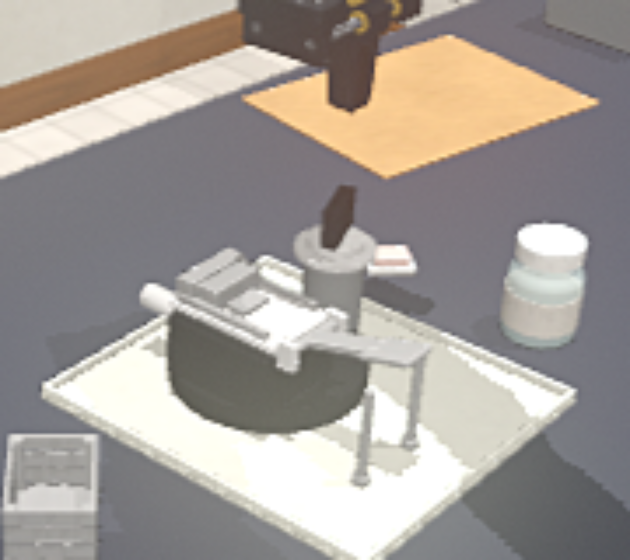

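The knob bar, near (340,215), now stands well turned and the lever is still up. Next I move over the pad and refine from there.

play_rows:
  translation:
    - [-0.0125,-0.0103,0]
    - [-0.0125,-0.0103,0]
    - [-0.0125,-0.0103,0]
    - [-0.0125,-0.0103,0]
    - [-0.0125,-0.0103,0]
    - [-0.0125,-0.0103,0]
    - [-0.0125,-0.0103,0]
    - [-0.0125,-0.0103,0]
    - [-0.0125,-0.0103,0]
    - [-0.0125,-0.0103,0]
    - [0,0,0.016]
    - [0,0,0.016]
    - [0,0,0.016]
    - [0,0,0.016]
    - [0,0,0.012]
    - [0,0,0.01]
    - [0,0,0]
    - [0,0,0]
  delta_rot:
    - [0,0,0]
    - [0,0,0]
    - [0,0,0]
    - [0,0,0]
    - [0,0,0]
    - [0,0,0]
    - [0,0,0]
    - [0,0,0]
    - [0,0,0]
    - [0,0,0]
    - [0,0,1]
    - [0,0,0]
    - [0,0,0]
    - [0,0,0]
    - [0,0,0]
    - [0,0,0]
    - [0,0,0]
    - [0,0,0]
  grip: [-1,-1,-1,-1,-1,-1,-1,-1,-1,-1,-1,-1,-1,-1,-1,-1,-1,-1]

```text
clock: 13.42
tool_pos: [0.5056, -0.1188, 0.187]
eef_rot: [0.999, 0.054, 0.0, 0.0]
contact_force: [-0.2, -0.2, 0.9]
opening: 0.007
finger_force: 0.0
```

Run:
```python
from h import *
s=r.get_state(); print(s["clock"],delta(w(-.112,.031,.146)),s["contact_force"].round(2),s["q"].round(3))
cv2.imwrite("pics/s3.png",cv2.resize(r.snapshot("side")[120:250,270:410],None,fx=4.5,fy=4.5))
```

```text
13.425 (array([-0.8, -0. , 41. ]), 'yaw_x', np.float64(0.1074), 'tilt', array([ 6.e-04, -2.e-04, -1.e+00])) [-0.16 -0.25  0.9 ] [ 0.147  0.736 -0.008  1.99   0.014  0.415 -1.335]
```

View pics/s3.png

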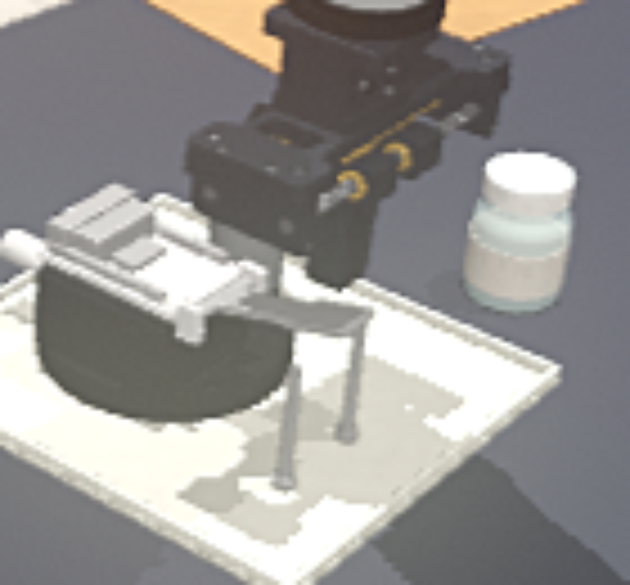

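The closed fingertips, near (335,280), hang over the pad between the posts. I'll press down in stages and watch the force.

play_rows:
  translation:
    - [-0.001,0,0.005]
    - [0,0,0.005]
    - [0,0,0.005]
    - [0,0,0.005]
    - [0,0,0.003]
    - [0,0,0.003]
    - [0,0,0.003]
    - [0,0,0.002]
    - [0,0,0]
    - [0,0,0]
  delta_rot:
    - [0,0,0]
    - [0,0,0]
    - [0,0,0]
    - [0,0,0]
    - [0,0,0]
    - [0,0,0]
    - [0,0,0]
    - [0,0,0]
    - [0,0,0]
    - [0,0,0]
  grip: [-1,-1,-1,-1,-1,-1,-1,-1,-1,-1]

```text
clock: 14.72
tool_pos: [0.5037, -0.119, 0.1557]
eef_rot: [0.999, 0.054, -0.001, 0.0]
contact_force: [-3.3, -1.2, 5.9]
opening: 0.008
finger_force: 2.5
```

play_rows:
  translation:
    - [0,0,0.002]
    - [0,0,0.002]
    - [0,0,0.002]
    - [0,0,0.002]
    - [0,0,0.0015]
    - [0,0,0]
    - [0,0,0]
    - [0,0,0]
  delta_rot:
    - [0,0,0]
    - [0,0,0]
    - [0,0,0]
    - [0,0,0]
    - [0,0,0]
    - [0,0,0]
    - [0,0,0]
    - [0,0,0]
  grip: [-1,-1,-1,-1,-1,-1,-1,-1]

```text
clock: 15.72
tool_pos: [0.5032, -0.119, 0.1464]
eef_rot: [0.999, 0.054, -0.001, 0.0]
contact_force: [-4.6, -0.3, 7.2]
opening: 0.004
finger_force: 4.1
```

Run:
```python
from h import *
s=r.get_state(); print(s["clock"],delta(w(-.112,.031,.146)),s["contact_force"].round(2),s["opening"])
cv2.imwrite("pics/s4.png",cv2.resize(r.snapshot("side")[150:230,290:390],None,fx=6,fy=6))
```

```text
15.725 (array([ 1.7, -0. ,  0.4]), 'yaw_x', np.float64(0.1072), 'tilt', array([-2.3e-03, -2.0e-04, -1.0e+00])) [-4.57 -0.3   7.19] 0.0036302607972751554
```

View pics/s4.png

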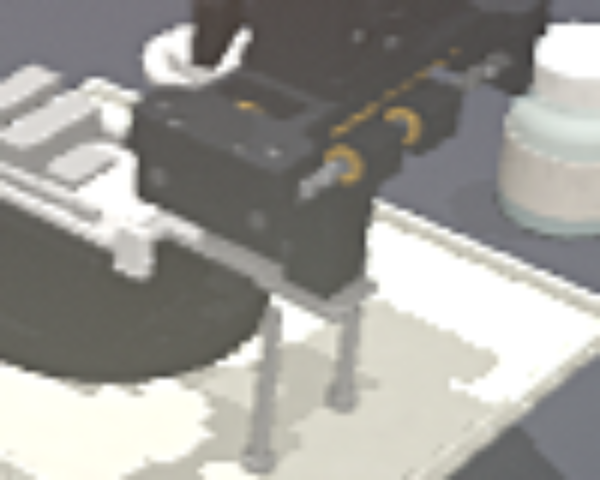

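The fingertips press the pad near (330,285), level with the post tops. The tip is at about 82.4 mm with 7 N, so I'm handing in.

```bash
python3 -c "
from plant import r
print(r.finish_job())"
```

```text
the job is handed in; nothing more can be done
None
```

I turned the knob to its unlocked notch and let it go, and handed the job in with the fingertips holding the lever level (tips at 82.4 mm, about 7 N); the jar, rack and wax block were not touched, and the hand-in gave no verdict.

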